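# Check the marks under two toy houses and sort them

### The job

On this closet-shelf sorting table stand two look-alike wooden toy houses with gable roofs, each with a different mark burnt into the underside of its base. First tip both houses over onto their sides on the table, outside the trays, so that the marks show. Then lay the house with the round spot in the round metal tray and the house with the straight bar in the square cardboard tray, each lying on its side, flat on the tray's floor inside the rim.

Things in the scene. Friction and masses are not known exactly. Their poses are not given: they have to be found in the camera images.
- house_spot: Plain wooden toy house; outside identical to the other. Mark hidden under the base: a dark round spot, 44 mm. Origin mid-height, 60 mm over the base; z base to roof. 50 x 50 mm plan, x walls 96 mm high, gable roof to 120 mm, ridge along y; y walls flat, 50 mm apart. 0.18 kg. Starts standing, yaw 0 +-0.25; a level push 75-95 mm up tips it over its foot edge. Lying, origin 25 mm up.
- house_bar: Plain wooden toy house; outside identical to the other. Mark hidden under the base: a dark straight bar, 46 x 8 mm. Origin mid-height, 60 mm over the base; z base to roof. 50 x 50 mm plan, x walls 96 mm high, gable roof to 120 mm, ridge along y; y walls flat, 50 mm apart. 0.18 kg. Starts standing, yaw 0 +-0.25; a level push 75-95 mm up tips it over its foot edge. Lying, origin 25 mm up.
- round_tray: Shallow round metal tray (like a tin lid), 200 mm across, fixed to the table to one side of the houses, left or right. Origin: centre of its underside, on the table. Floor 4 mm thick, rim 4 mm thick, 12 mm high in all.
- square_tray: Shallow square cardboard tray (like a box lid), 200 x 200 mm, sides along its x and y, fixed to the table on the side opposite the round tray. Origin: centre of its underside, on the table. Floor 4 mm thick, walls 4 mm thick, 12 mm high in all.

How it is judged:
By the outcome, as a careful person would: the job done as asked, in the order asked, and still so for the second after the job is handed in, with the robot touching nothing.
It also fails if it takes over 72 s, if anything falls off the work surface, if the arm or the gripper's body presses on something with over 40 N, if the wrist force passes 120 N, or if a joint passes its speed limit or range.

### The arm

A 6-joint arm with a two-finger parallel gripper is mounted at the origin on the work surface. World frame = base frame: x ahead of the robot, y to its left, z up, the work surface at z = 0. Lengths are in mm, angles in rad, forces in N, time in s.
With the tool pointing down it reaches from about 400 to 925 mm from the base axis. Payload 12.5 kg.
Tool frame: the origin (TCP) lies between the finger pads; the fingertips stand 11 mm ahead of it and the grasp point (between the pads) lies 8 mm behind it; y points along the fingers, x is the direction in which the jaws open and shut, and the axes are right-handed (so a half turn about y gives the same grasp; the last joint's range is limited). The gripper opens to 95 mm and grips with 3 to 60 N. Pads are 20 mm wide; open, the fingers measure 119 mm over their backs; the gripper's body (75 mm by 180 mm) begins 59 mm behind the grasp point.
Start: joints at [-1.427, 0.491, 1.559, -0, 1.092, -0.106], TCP at [154.529, -605.612, 225.661] pointing down, gripper open.
Joint ranges: [-3.1, 3.1], [-0.84, 2.19], [0.05, 2.79], [-1.13, 4.28], [0.06, 2.93], [-2.69, 2.69]. Speed limits (rad/s): [2.22, 2.22, 2.79, 3.14, 3.14, 3.14].

### API

Orientations are given as [roll, pitch, yaw] about the fixed x, y, z axes, in that order (R = Rz(yaw) Ry(pitch) Rx(roll)).
In Python, from cell import env gives the robot as it stands.
- The arm moves only by the tool jog_arm, never from a script. Its argument "series" is a list of rows, each an object of numbers: "dx", "dy", "dz": the shift along the world's x, y, z in m; "rx", "ry", "rz": the turn, a rotation vector about the world's x, y, z in degrees; "gripper": the opening, from 0 (shut) to 1 (fully open). A call has 1 to 12 rows; each row shifts and turns the commanded pose from where the row before left it; what a row does not reach is not made up. A row lasts 1/10 s, in which the tool goes at most 50 mm and 8.59 degrees, less where a joint would pass 70% of its speed; a pose out of reach is approached as far as the arm can. A call is refused whole if a number of a shift passes 0.05 or a number of a turn 8.59, either way. A call with a gripper value outside its range is refused whole. The fingers move at their own pace and stop on an object; the grip force is fixed at half the most. Time passes only in rows, so rows that do not move let the fingers close. It gives the time, the measured TCP pose, the force and the opening at its end, in the units of the state.
- env.state(): the state, without advancing time (a new reading comes with each control period).
- env.read_camera(name): name is "side" or "top"; returns the picture (384x512x3 uint8, red, green, blue); there is no depth.
- env.camera_info(name): a dict with "camera_matrix" (3x3 intrinsics, pixels), "k1" (the pictures are not rectified: a ray, as slopes to the right and down, at radius r is drawn at 1 + k1 r^2 times it, then the intrinsics apply), "R" (3x3) and "t" (3): a world point X has camera coordinates R X + t. Camera axes: x right, y down, z forward; pixel columns grow to the right and rows downward; lengths in mm; the calibration is good to about 2 mm. A picture is of the moment at which its call begins. camera_info takes no time and is no camera call.
- env.job_done(): hands the job in, once; it reports no verdict.
The state is a dict: "t": time; "joints": joint angles; "qvel": joint speeds; "tau": joint torques, N m; "eef_pos": TCP position; "tcp_rot": TCP orientation; "ft_force": force on the tool from outside, world axes, zero at the start; "moment": the same for the moment, N m; "opening": opening from 0.0 (shut) to 1.0 (fully open).
Only numpy, scipy, OpenCV 4.12 (cv2) and the standard library are available. Lean on these libraries where they do the work, as an engineer would, in place of code of your own. Each camera call takes 0.05 s, during which the arm holds its last target.

## Working session

There is one attempt and no reset: what is moved stays moved. The work goes in short steps, Python scripts to look and compute and a tool call to move; the robot and the scene stay as the last step left them, time stands still between calls to the robot, and variables do not carry over. Pictures are saved under pics/ and viewed, and the job is handed in when it is done.

Besides the shell and the picture viewer there is one more tool, called as name(argument=value, ...) on one line, values as JSON. jog_arm: Moves the arm, as the interface text tells. Its arguments: {"type":"object","properties":{"series":{"type":"array"}},"required":["series"]}

```bash
ls; mkdir -p pics; python3 - <<'E'
from cell import env
import cv2
print(env.state())
for n in("top","side"):
    cv2.imwrite(f"pics/{n}0.png",env.read_camera(n)[:,:,::-1]); print(n,env.camera_info(n))
E
```

```text
pics
{'t': 0.0, 'joints': array([-1.42660352e+00,  4.91591865e-01,  1.55946466e+00, -1.46000343e-05,
        1.09169990e+00, -1.05592730e-01]), 'qvel': array([-9.36523567e-05,  9.03974766e-04, -5.81056062e-04, -2.03206456e-04,
        1.12384529e-04, -1.16547055e-03]), 'tau': array([-1.16976782e-03, -6.12642503e+01, -2.58178461e+01,  6.91433530e-02,
        4.82101820e-02, -8.43375119e-05]), 'eef_pos': array([ 154.48624223, -605.36001556,  225.03643529]), 'tcp_rot': array([-1.57068655e+00,  1.15865250e-03, -1.32100399e+00]), 'ft_force': array([-0.30971911, -0.04981115,  0.39586813]), 'moment': array([-0.03495193, -0.01407698, -0.0224705 ]), 'opening': 1.002646897742393}
top {'camera_matrix': array([[487.30104856,   0.        , 260.75118073],
       [  0.        , 487.30104856, 195.6378811 ],
       [  0.        ,   0.        ,   1.        ]]), 'k1': 0.0022437088998336365, 'R': array([[ 0.01584586, -0.99982822,  0.00961411],
       [-0.99763079, -0.01645335, -0.06679884],
       [ 0.06694555, -0.00853284, -0.99772014]]), 't': array([ -16.05648056,  545.12373006, 1159.88491701])}
side {'camera_matrix': array([[350.87490577,   0.        , 259.22882174],
       [  0.        , 350.87490577, 192.14955377],
       [  0.        ,   0.        ,   1.        ]]), 'k1': -0.05686804548329753, 'R': array([[-0.87467225, -0.48452225,  0.01366166],
       [-0.34791131,  0.60793491, -0.71370363],
       [ 0.33749989, -0.62900981, -0.70031456]]), 't': array([504.01011437, 252.72557304, 894.7713071 ])}
```

View pics/top0.png

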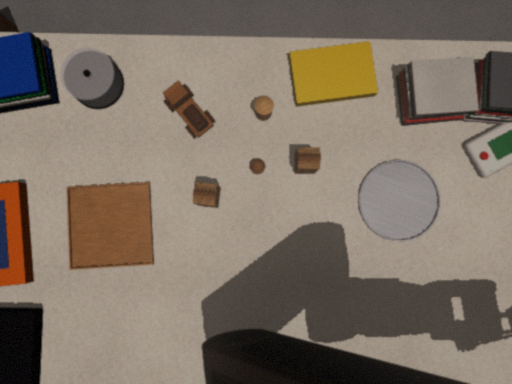

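View pics/side0.png

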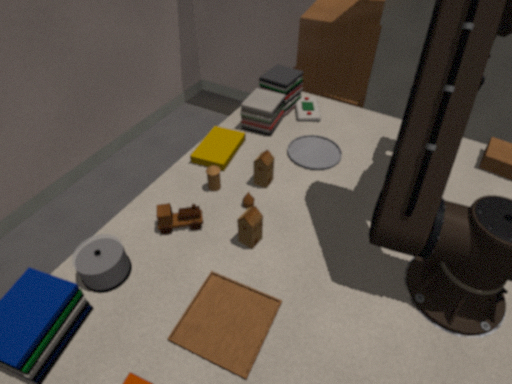

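```bash
cat > h.py <<'E'
import numpy as np,cv2
from cell import env
def ray(n,uv):
    c=env.camera_info(n);K=c["camera_matrix"];x=(uv[0]-K[0,2])/K[0,0];y=(uv[1]-K[1,2])/K[1,1]
    a,b=x,y
    for _ in range(20):
        f=1+c["k1"]*(a*a+b*b);a,b=x/f,y/f
    R=c["R"];return -R.T@c["t"],R.T@np.array([a,b,1.])
def atz(n,uv,z):
    C,d=ray(n,uv);return C+d*(z-C[2])/d[2]
def proj(n,X):
    c=env.camera_info(n);K=c["camera_matrix"];p=c["R"]@np.array(X,float)+c["t"];a,b=p[0]/p[2],p[1]/p[2];f=1+c["k1"]*(a*a+b*b)
    return np.array([K[0,0]*a*f+K[0,2],K[1,1]*b*f+K[1,2]])
def house(x,y,yaw):
    P=[(sx*25,sy*25,z) for z in(0,96) for sx in(-1,1) for sy in(-1,1)]+[(0,-25,120),(0,25,120)]
    c,s=np.cos(yaw),np.sin(yaw)
    return [(x+c*a-s*b,y+s*a+c*b,z) for a,b,z in P]
E
python3 - <<'E'
from h import *
t=cv2.imread("pics/top0.png");s=cv2.imread("pics/side0.png")
cv2.imwrite("pics/topz.png",cv2.resize(t[80:240,180:340],(800,800),interpolation=cv2.INTER_CUBIC)[:600])
cv2.imwrite("pics/sidez.png",cv2.resize(s[140:260,200:300],(600,720),interpolation=cv2.INTER_CUBIC)[:600])
for n,uv,z in [("trayR",(398.5,200),12),("R l",(358,200),12),("R r",(439,200),12),("Sq",(68,187),12),("Sq",(150,182),12),("Sq",(153,265),12),("Sq",(70,268),12),("ball",(257,166),10),("A",(206,187),120),("B",(307,160),120),("cyl",(263,107),40),("book",(294,103),10),("book",(376,95),10),("truck",(203,135),20)]:
    print(n,atz("top",uv,z).round())
E
```

```text
trayR [ 541. -343.   12.]
R l [ 539. -244.   12.]
R r [ 542. -442.   12.]
Sq [559. 460.  12.]
Sq [575. 262.  12.]
Sq [374. 249.  12.]
Sq [364. 447.  12.]
ball [618.   3.  10.]
A [556. 115. 120.]
B [ 620. -108.  120.]
cyl [757.  -9.  40.]
book [776. -86.  10.]
book [ 800. -288.   10.]
truck [691. 136.  20.]
```

View pics/topz.png

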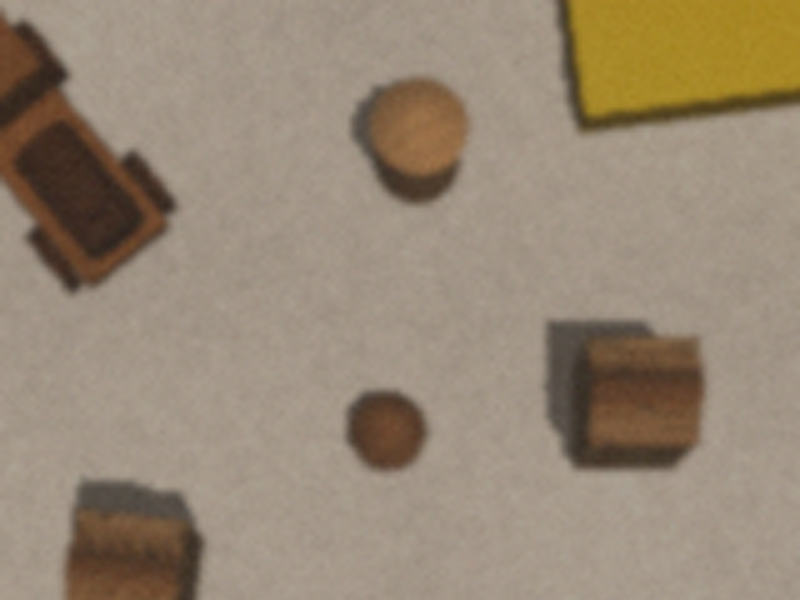

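View pics/sidez.png

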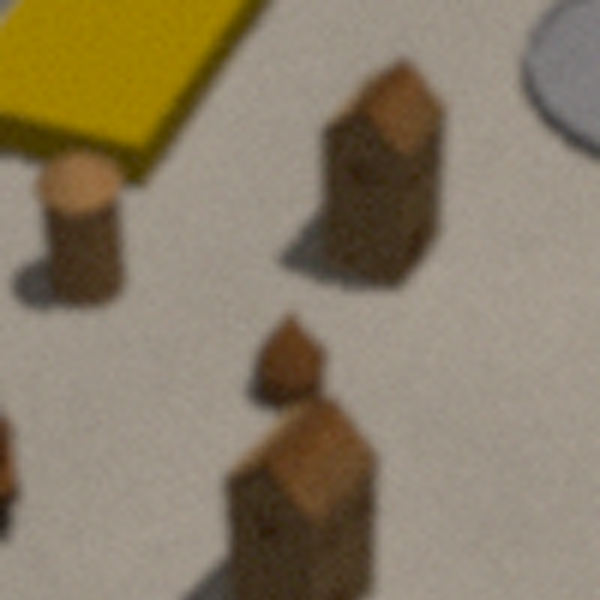

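```bash
cat > fit.py <<'E'
from h import *
from scipy.optimize import minimize
def masks(imgs):
    out={}
    for n,im in imgs.items():
        hsv=cv2.cvtColor(im,cv2.COLOR_BGR2HSV);b=im.astype(float)
        out[n]=((b[:,:,2]-b[:,:,0])/(b.sum(2)+1))
    return out
def cost(p,pts,M,thr,boxes):
    e=0
    for n in M:
        P=np.array([proj(n,q) for q in pts(*p)]).astype(np.float32)
        x0,y0,x1,y1=boxes[n];m=(M[n][y0:y1,x0:x1]>thr).astype(float)
        S=8;hull=cv2.convexHull((P-[x0-.5,y0-.5]).astype(np.float32)*S)
        w=np.zeros(((y1-y0)*S,(x1-x0)*S),np.uint8);cv2.fillConvexPoly(w,hull.astype(np.int32),1)
        w=cv2.resize(w.astype(np.float32),(x1-x0,y1-y0),interpolation=cv2.INTER_AREA)
        e+=np.abs(w-m).sum()
    return e
def fit(p0,pts,M,thr,boxes,step=(6,6,.1)):
    best=None
    for k in range(3):
        s=np.vstack([p0]+[np.array(p0)+np.eye(len(p0))[i]*step[i]*(-1)**k for i in range(len(p0))])
        r=minimize(cost,p0,args=(pts,M,thr,boxes),method="Nelder-Mead",options=dict(initial_simplex=s,maxiter=200))
        p0=r.x
    return r.x,r.fun
E
python3 - <<'E'
from fit import *
I={n:cv2.imread(f"pics/{n}0.png") for n in("top","side")}
M=masks(I)
for n in M:cv2.imwrite(f"pics/m_{n}.png",(np.clip(M[n]*3,0,1)*255).astype(np.uint8))
for nm,p0 in(("A",(556,112,0)),("B",(620,-106,0))):
    boxes={}
    for n in M:
        P=np.array([proj(n,q) for q in house(*p0)]);a=P.min(0)-6;b=P.max(0)+6;boxes[n]=[int(a[0]),int(a[1]),int(b[0]),int(b[1])]
    for thr in(.1,.13,.16):print(nm,thr,fit(p0,house,M,thr,boxes))
    p=fit(p0,house,M,.13,boxes)[0]
    for n in M:
        for q in house(*p):cv2.circle(I[n],tuple(int(round(v*8)) for v in proj(n,q)),6,(0,0,255),-1,shift=3)
cv2.imwrite("pics/ov.png",np.hstack([cv2.resize(I["top"][130:220,180:340],(480,540*480//480))[:300*2],cv2.resize(I["side"][140:255,225:285],(300,540))]))
E
```

```text
Traceback (most recent call last):
  File "fit.py", line 23, in fit
    r=minimize(cost,p0,args=(pts,M,thr,boxes),method="Nelder-Mead",options=dict(initial_simplex=s,maxiter=200))
  File "fit.py", line 12, in cost
    P=np.array([proj(n,q) for q in pts(*p)]).astype(np.float32)
                ~~~~^^^^^
  File "h.py", line 12, in proj
    c=env.camera_info(n);K=c["camera_matrix"];p=c["R"]@np.array(X,float)+c["t"];a,b=p[0]/p[2],p[1]/p[2];f=1+c["k1"]*(a*a+b*b)
ValueError: time passes only in moves, steps and waits
```

```bash
sed -i 's/env.camera_info(n)/CI(n)/; ' h.py; sed -i '2a import functools\n@functools.lru_cache\ndef CI(n): return env.camera_info(n)' h.py; cat > r.py <<'E'
from fit import *
I={n:cv2.imread(f"pics/{n}0.png") for n in("top","side")}
M=masks(I)
for nm,p0 in(("A",(556,112,0)),("B",(620,-106,0))):
    boxes={}
    for n in M:
        P=np.array([proj(n,q) for q in house(*p0)]);a=P.min(0)-6;b=P.max(0)+6;boxes[n]=[int(a[0]),int(a[1]),int(b[0]),int(b[1])]
    for thr in(.1,.13,.16):print(nm,thr,fit(p0,house,M,thr,boxes))
    p=fit(p0,house,M,.13,boxes)[0]
    for n in M:
        for q in house(*p):cv2.circle(I[n],tuple(int(round(v*8)) for v in proj(n,q)),6,(0,0,255),-1,shift=3)
cv2.imwrite("pics/ov.png",np.hstack([cv2.resize(I["top"][135:215,185:330],(480,265*1)),cv2.resize(I["side"][140:255,225:285],(140,265))]))
cv2.imwrite("pics/ov2.png",np.hstack([cv2.resize(I["top"][145:215,185:225],(228,400)),cv2.resize(I["top"][140:180,285:330],(228,400)),cv2.resize(I["side"][140:255,225:285],(209,400))]))
E
python3 r.py
```

```text
A 0.1 (array([ 5.43188236e+02,  1.18987688e+02, -1.00400728e-01]), np.float64(231.796875))
A 0.13 (array([ 5.43199446e+02,  1.18520993e+02, -9.76737581e-02]), np.float64(278.9375))
A 0.16 (array([5.41455086e+02, 1.18270391e+02, 2.04276105e-01]), np.float64(325.0))
B 0.1 (array([ 6.28702150e+02, -1.14280370e+02,  1.62875038e-02]), np.float64(134.1875))
B 0.13 (array([ 6.29148168e+02, -1.15555415e+02,  5.81189477e-02]), np.float64(202.0))
B 0.16 (array([ 6.29563252e+02, -1.19024287e+02,  2.50838552e-01]), np.float64(285.578125))
```

View pics/ov2.png

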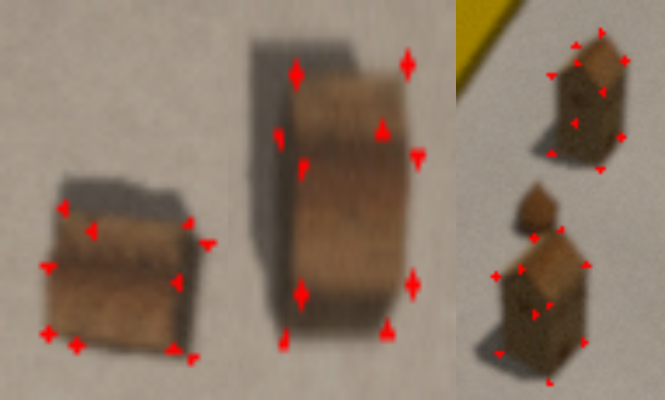

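```bash
cat > r2.py <<'E'
from h import *
from scipy.optimize import least_squares
T=lambda u,v:(180+u/5-.4,80+v/5-.4)
S=lambda u,v:(200+u/6-.4,140+v/6-.4)
O=lambda u,v:(185+u/5.7-.4,145+v/5.714-.4)
Q=lambda u,v:(225+(u-456)/3.483-.4,140+v/3.483-.4)
B=[("top",4,T(698,443)),("top",5,T(588,445)),("top",0,T(675,467)),("top",1,T(575,467)),("top",6,T(698,337)),("top",7,T(590,338)),
("side",7,S(325,128)),("side",8,S(403,60)),("side",9,S(355,100)),("side",4,S(440,108)),("side",5,S(400,145)),("side",1,S(400,285)),("side",0,S(437,235)),("side",3,S(326,262))]
A=[("top",7,O(60,213)),("top",6,O(182,222)),("top",5,O(45,335)),("top",4,O(172,350)),("top",0,O(192,358)),
("side",7,S(230,472)),("side",8,S(320,398)),("side",9,S(272,432)),("side",4,S(375,462)),("side",5,S(315,520)),("side",1,Q(550,380)),("side",0,Q(584,343))]
for L,p0 in((A,(550,115,0)),(B,(625,-112,0))):
    r=least_squares(lambda p:np.concatenate([proj(n,house(*p)[i])-uv for n,i,uv in L]),p0,x_scale=[1,1,.02],loss="soft_l1")
    print(r.x.round(3));print(r.fun.reshape(-1,2).round(1).tolist())
E
python3 r2.py
```

```text
[ 5.42668e+02  1.18823e+02 -7.70000e-02]
[[0.2, -0.3], [0.8, 0.2], [0.5, 0.4], [0.4, -0.2], [0.1, 0.2], [-1.9, 1.1], [1.5, -0.3], [-1.4, 5.8], [0.0, -1.0], [-0.5, 1.3], [0.1, 0.9], [0.1, -0.2]]
[ 6.28282e+02 -1.14457e+02  2.10000e-02]
[[0.8, 0.4], [0.8, 0.1], [0.3, 0.3], [0.0, 0.4], [0.5, -0.3], [0.1, -0.4], [-1.7, 0.4], [-0.2, -0.5], [0.4, 1.5], [0.4, -0.2], [-0.0, 2.5], [-0.8, 1.5], [-0.3, 0.8], [-1.8, 0.4]]
```

jog_arm(series=[{"dx":0.03,"dy":0.026,"rz":-1.2,"gripper":0},{"dx":0.03,"dy":0.026,"rz":-1.2,"gripper":0},{"dx":0.03,"dy":0.026,"rz":-1.2,"gripper":0},{"dx":0.03,"dy":0.026,"rz":-1.2,"gripper":0},{"dx":0.03,"dy":0.026,"rz":-1.2,"gripper":0},{"dx":0.03,"dy":0.026,"rz":-1.2,"gripper":0},{"dx":0.03,"dy":0.026,"rz":-1.2,"gripper":0},{"dx":0.03,"dy":0.026,"rz":-1.2,"gripper":0},{"dx":0.03,"dy":0.026,"rz":-1.2,"gripper":0},{"dx":0.03,"dy":0.026,"rz":-1.2,"gripper":0},{"dx":0.03,"dy":0.026,"rz":-1.2,"gripper":0},{"dx":0.03,"dy":0.026,"rz":-1.2,"gripper":0}])

```text
$.series[0]: bad value
```

jog_arm(series=[{"dx":0.03,"dy":0.026,"dz":0.0,"rx":0.0,"ry":0.0,"rz":-1.2,"gripper":0.0}])

```text
t: 0.2
eef_pos: [182.6, -581.2, 224.9]
tcp_rot: [-1.571, -0.0, -1.346]
ft_force: [1.1, 0.4, -0.5]
opening: 0.96
```

jog_arm(series=[{"dx":0.03,"dy":0.026,"dz":0.0,"rx":0.0,"ry":0.0,"rz":-1.2,"gripper":0.0},{"dx":0.03,"dy":0.026,"dz":0.0,"rx":0.0,"ry":0.0,"rz":-1.2,"gripper":0.0},{"dx":0.03,"dy":0.026,"dz":0.0,"rx":0.0,"ry":0.0,"rz":-1.2,"gripper":0.0},{"dx":0.03,"dy":0.026,"dz":0.0,"rx":0.0,"ry":0.0,"rz":-1.2,"gripper":0.0},{"dx":0.03,"dy":0.026,"dz":0.0,"rx":0.0,"ry":0.0,"rz":-1.2,"gripper":0.0},{"dx":0.03,"dy":0.026,"dz":0.0,"rx":0.0,"ry":0.0,"rz":-1.2,"gripper":0.0},{"dx":0.03,"dy":0.026,"dz":0.0,"rx":0.0,"ry":0.0,"rz":-1.2,"gripper":0.0},{"dx":0.03,"dy":0.026,"dz":0.0,"rx":0.0,"ry":0.0,"rz":-1.2,"gripper":0.0},{"dx":0.03,"dy":0.026,"dz":0.0,"rx":0.0,"ry":0.0,"rz":-1.2,"gripper":0.0},{"dx":0.03,"dy":0.026,"dz":0.0,"rx":0.0,"ry":0.0,"rz":-1.2,"gripper":0.0},{"dx":0.03,"dy":0.026,"dz":0.0,"rx":0.0,"ry":0.0,"rz":-1.2,"gripper":0.0},{"dx":0.03,"dy":0.026,"dz":0.0,"rx":0.0,"ry":0.0,"rz":0.0,"gripper":0.0}])

```text
t: 1.4
eef_pos: [545.5, -266.3, 225.4]
tcp_rot: [-1.571, 0.0, -1.573]
ft_force: [-0.3, -0.1, -0.0]
opening: 0.015
```

jog_arm(series=[{"dx":0.028,"dy":0.0255,"dz":0.0,"rx":0.0,"ry":0.0,"rz":0.0,"gripper":0.0},{"dx":0.028,"dy":0.0255,"dz":0.0,"rx":0.0,"ry":0.0,"rz":0.0,"gripper":0.0},{"dx":0.028,"dy":0.0255,"dz":0.0,"rx":0.0,"ry":0.0,"rz":0.0,"gripper":0.0},{"dx":0.028,"dy":0.0255,"dz":0.0,"rx":0.0,"ry":0.0,"rz":0.0,"gripper":0.0},{"dx":0.028,"dy":0.0255,"dz":0.0,"rx":0.0,"ry":0.0,"rz":0.0,"gripper":0.0},{"dx":0.028,"dy":0.0255,"dz":0.0,"rx":0.0,"ry":0.0,"rz":0.0,"gripper":0.0},{"dx":0.0,"dy":0.0,"dz":-0.0335,"rx":0.0,"ry":0.0,"rz":0.0,"gripper":0.0},{"dx":0.0,"dy":0.0,"dz":-0.0335,"rx":0.0,"ry":0.0,"rz":0.0,"gripper":0.0},{"dx":0.0,"dy":0.0,"dz":-0.0335,"rx":0.0,"ry":0.0,"rz":0.0,"gripper":0.0},{"dx":0.0,"dy":0.0,"dz":-0.0335,"rx":0.0,"ry":0.0,"rz":0.0,"gripper":0.0},{"dx":-0.01,"dy":0.0,"dz":0.0,"rx":0.0,"ry":0.0,"rz":0.0,"gripper":0.0}])

```text
t: 2.5
eef_pos: [700.5, -114.0, 86.5]
tcp_rot: [-1.578, 0.002, -1.572]
ft_force: [-0.5, 0.9, 0.1]
opening: 0.005
```

```bash
python3 - <<'E'
from h import *
a=env.read_camera("top")[:,:,::-1];b=env.read_camera("side")[:,:,::-1]
cv2.imwrite("pics/p1.png",np.hstack([cv2.resize(a[80:220,160:400],(480,280)),cv2.resize(b[80:280,200:400],(280,280))]))
E
```

```text
(no output)
```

View pics/p1.png

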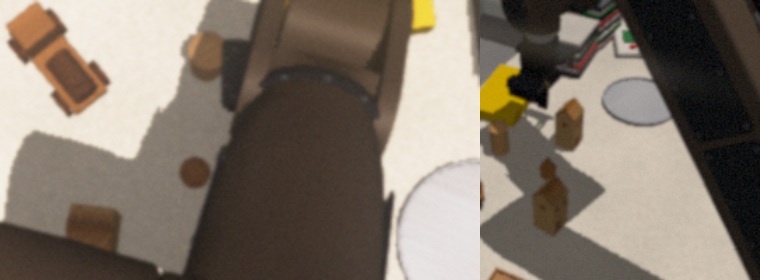

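jog_arm(series=[{"dx":-0.018,"dy":0.0,"dz":0.0,"rx":0.0,"ry":0.0,"rz":0.0,"gripper":0.0},{"dx":-0.015,"dy":0.0,"dz":0.0,"rx":0.0,"ry":0.0,"rz":0.0,"gripper":0.0},{"dx":-0.007,"dy":0.0,"dz":0.0,"rx":0.0,"ry":0.0,"rz":0.0,"gripper":0.0},{"dx":-0.007,"dy":0.0,"dz":0.0,"rx":0.0,"ry":0.0,"rz":0.0,"gripper":0.0},{"dx":-0.007,"dy":0.0,"dz":0.0,"rx":0.0,"ry":0.0,"rz":0.0,"gripper":0.0},{"dx":-0.007,"dy":0.0,"dz":0.0,"rx":0.0,"ry":0.0,"rz":0.0,"gripper":0.0},{"dx":-0.007,"dy":0.0,"dz":0.0,"rx":0.0,"ry":0.0,"rz":0.0,"gripper":0.0},{"dx":-0.006,"dy":0.0,"dz":0.0,"rx":0.0,"ry":0.0,"rz":0.0,"gripper":0.0}])

```text
t: 3.4
eef_pos: [627.9, -114.6, 91.5]
tcp_rot: [-1.571, 0.0, -1.572]
ft_force: [-0.2, -0.6, -0.1]
opening: 0.001
```

```bash
python3 - <<'E'
from h import *
b=env.read_camera("side")[:,:,::-1]
cv2.imwrite("pics/p2.png",cv2.resize(b[120:260,200:340],(560,560)))
E
```

```text
(no output)
```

View pics/p2.png

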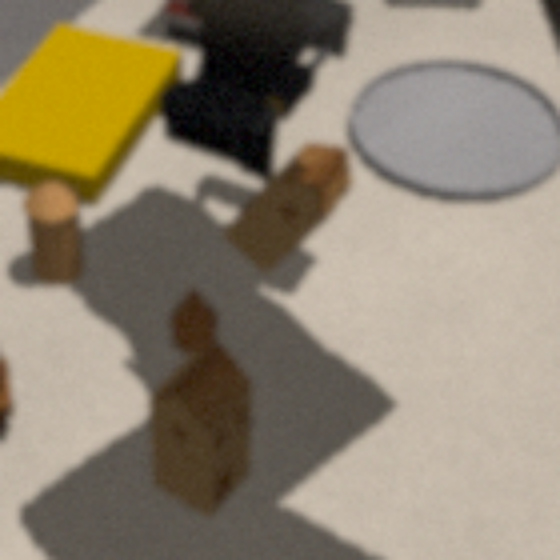

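jog_arm(series=[{"dx":0.01,"dy":0.0,"dz":0.05,"rx":0.0,"ry":0.0,"rz":7.5,"gripper":0.0},{"dx":0.0,"dy":0.0,"dz":0.05,"rx":0.0,"ry":0.0,"rz":7.5,"gripper":0.0},{"dx":-0.01,"dy":0.036,"dz":0.02,"rx":0.0,"ry":0.0,"rz":7.5,"gripper":0.0},{"dx":-0.01,"dy":0.036,"dz":0.0,"rx":0.0,"ry":0.0,"rz":7.5,"gripper":0.0},{"dx":-0.01,"dy":0.036,"dz":0.0,"rx":0.0,"ry":0.0,"rz":7.5,"gripper":0.0},{"dx":-0.01,"dy":0.036,"dz":0.0,"rx":0.0,"ry":0.0,"rz":7.5,"gripper":0.0},{"dx":-0.01,"dy":0.036,"dz":0.0,"rx":0.0,"ry":0.0,"rz":7.5,"gripper":0.0},{"dx":-0.01,"dy":0.036,"dz":0.0,"rx":0.0,"ry":0.0,"rz":7.5,"gripper":0.0},{"dx":-0.01,"dy":0.036,"dz":0.0,"rx":0.0,"ry":0.0,"rz":7.5,"gripper":0.0},{"dx":-0.01,"dy":0.036,"dz":0.0,"rx":0.0,"ry":0.0,"rz":7.5,"gripper":0.0},{"dx":-0.012,"dy":0.036,"dz":0.0,"rx":0.0,"ry":0.0,"rz":7.5,"gripper":0.0},{"dx":0.0,"dy":0.0,"dz":0.0,"rx":0.0,"ry":0.0,"rz":7.5,"gripper":0.0}])

```text
t: 4.65
eef_pos: [544.8, 212.9, 210.6]
tcp_rot: [-1.57, 0.0, 0.007]
ft_force: [0.6, -0.1, -0.4]
opening: 0.005
```

```bash
python3 - <<'E'
from h import *
b=env.read_camera("side")[:,:,::-1];a=env.read_camera("top")[:,:,::-1]
cv2.imwrite("pics/p3.png",np.hstack([cv2.resize(b[80:260,160:340],(390,390)),cv2.resize(a[80:260,200:380],(390,390))]))
E
```

```text
(no output)
```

View pics/p3.png

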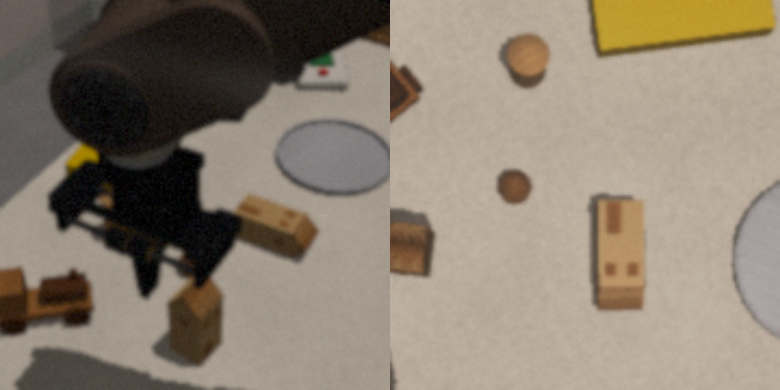

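jog_arm(series=[{"dx":0.0,"dy":0.0,"dz":-0.04,"rx":0.0,"ry":0.0,"rz":0.0,"gripper":0.0},{"dx":0.0,"dy":0.0,"dz":-0.04,"rx":0.0,"ry":0.0,"rz":0.0,"gripper":0.0},{"dx":0.0,"dy":0.0,"dz":-0.039,"rx":0.0,"ry":0.0,"rz":0.0,"gripper":0.0},{"dx":0.0,"dy":-0.02,"dz":0.0,"rx":0.0,"ry":0.0,"rz":0.0,"gripper":0.0},{"dx":0.0,"dy":-0.02,"dz":0.0,"rx":0.0,"ry":0.0,"rz":0.0,"gripper":0.0},{"dx":0.0,"dy":-0.014,"dz":0.0,"rx":0.0,"ry":0.0,"rz":0.0,"gripper":0.0},{"dx":0.0,"dy":-0.008,"dz":0.0,"rx":0.0,"ry":0.0,"rz":0.0,"gripper":0.0},{"dx":0.0,"dy":-0.008,"dz":0.0,"rx":0.0,"ry":0.0,"rz":0.0,"gripper":0.0},{"dx":0.0,"dy":-0.008,"dz":0.0,"rx":0.0,"ry":0.0,"rz":0.0,"gripper":0.0},{"dx":0.0,"dy":-0.007,"dz":0.0,"rx":0.0,"ry":0.0,"rz":0.0,"gripper":0.0},{"dx":0.0,"dy":-0.007,"dz":0.0,"rx":0.0,"ry":0.0,"rz":0.0,"gripper":0.0},{"dx":0.0,"dy":-0.006,"dz":0.0,"rx":0.0,"ry":0.0,"rz":0.0,"gripper":0.0}])

```text
t: 5.95
eef_pos: [546.3, 110.9, 91.7]
tcp_rot: [-1.571, -0.0, -0.002]
ft_force: [-0.7, -0.0, 0.0]
opening: 0.006
```

```bash
python3 - <<'E'
from h import *
b=env.read_camera("side")[:,:,::-1]
cv2.imwrite("pics/p4.png",cv2.resize(b[120:280,180:340],(480,480)))
E
```

```text
(no output)
```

View pics/p4.png

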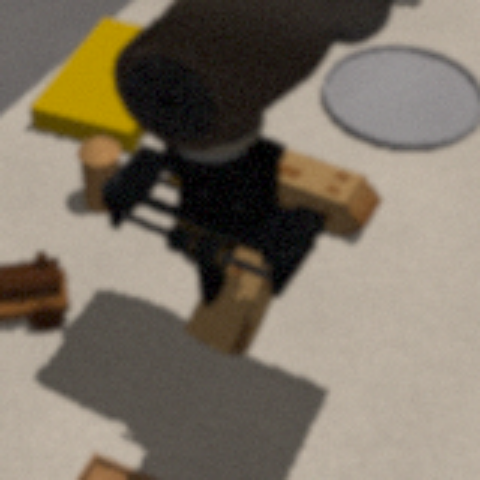

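jog_arm(series=[{"dx":0.0,"dy":0.02,"dz":0.03,"rx":0.0,"ry":0.0,"rz":0.0,"gripper":1.0},{"dx":0.0,"dy":0.04,"dz":0.04,"rx":0.0,"ry":0.0,"rz":0.0,"gripper":1.0},{"dx":0.0,"dy":0.04,"dz":0.03,"rx":0.0,"ry":0.0,"rz":0.0,"gripper":1.0},{"dx":0.0,"dy":0.04,"dz":0.0,"rx":0.0,"ry":0.0,"rz":0.0,"gripper":1.0},{"dx":0.0,"dy":0.04,"dz":0.0,"rx":0.0,"ry":0.0,"rz":0.0,"gripper":1.0},{"dx":0.0,"dy":0.02,"dz":0.0,"rx":0.0,"ry":0.0,"rz":0.0,"gripper":1.0},{"dx":0.0,"dy":0.0,"dz":0.0,"rx":0.0,"ry":0.0,"rz":0.0,"gripper":1.0}])

```text
t: 6.7
eef_pos: [545.8, 308.7, 186.6]
tcp_rot: [-1.571, 0.0, 0.001]
ft_force: [-0.7, -0.5, -0.3]
opening: 0.533
```

```bash
python3 - <<'E'
from h import *
b=env.read_camera("side")[:,:,::-1];a=env.read_camera("top")[:,:,::-1]
cv2.imwrite("pics/side5.png",b);cv2.imwrite("pics/top5.png",a)
cv2.imwrite("pics/p5.png",np.hstack([cv2.resize(b[140:270,200:330],(390,390),interpolation=2),cv2.resize(a[110:240,200:330],(390,390),interpolation=2)]))
E
```

```text
(no output)
```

View pics/p5.png

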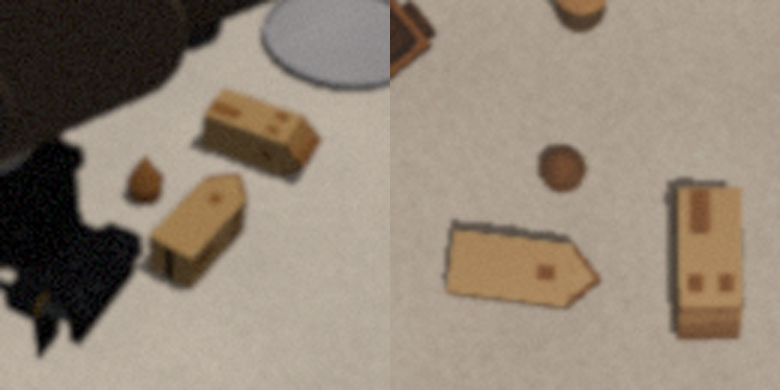

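```bash
python3 - <<'E'
from h import *
b=cv2.imread("pics/side5.png");a=cv2.imread("pics/top5.png")
cv2.imwrite("pics/p6.png",np.hstack([cv2.resize(b[195:240,245:290],(390,390),interpolation=2),cv2.resize(a[160:225,210:275],(390,390),interpolation=2)]))
E
```

```text
(no output)
```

View pics/p6.png

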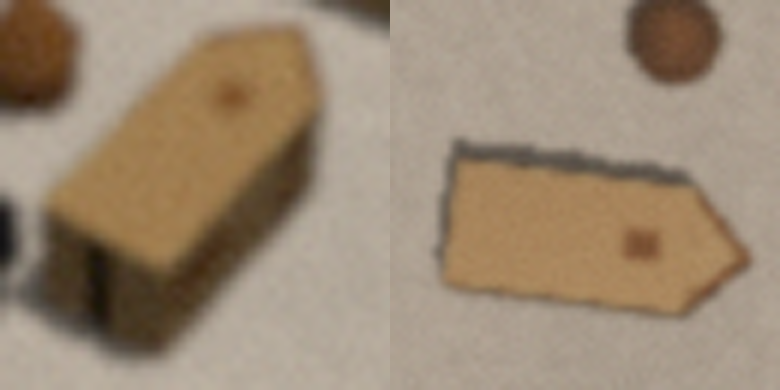

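```bash
python3 - <<'E'
from h import *
for nm,L in(("A",[(64,157),(53,285),(293,314),(300,183),(360,258)]),):
    for u,v in L: print(nm,atz("top",(210+u/6-.4,160+v/6-.4),50).round(1))
for u,v in [(287,188),(351,188),(287,308),(351,308)]: print("B",atz("top",(200+u/3-.4,110+v/3-.4),50).round(1))
for uv in [(68,187),(150,182),(153,265),(70,268)]: print(atz("top",uv,12).round())
E
```

```text
A [564.9  88.7  50. ]
A [514.6  91.9  50. ]
A [504.8  -2.1  50. ]
A [556.2  -4.1  50. ]
A [527.1 -28.   50. ]
B [599.8 -87.6  50. ]
B [ 600.7 -138.    50. ]
B [505.4 -88.7  50. ]
B [ 506.2 -138.8   50. ]
[559. 460.  12.]
[575. 262.  12.]
[374. 249.  12.]
[364. 447.  12.]
```

jog_arm(series=[{"dx":-0.001,"dy":-0.03,"dz":0.0,"rx":0.0,"ry":0.0,"rz":-1.0,"gripper":1.0},{"dx":-0.002,"dy":-0.041,"dz":0.0,"rx":0.0,"ry":0.0,"rz":-1.0,"gripper":1.0},{"dx":-0.002,"dy":-0.041,"dz":0.0,"rx":0.0,"ry":0.0,"rz":-1.0,"gripper":1.0},{"dx":-0.002,"dy":-0.041,"dz":0.0,"rx":0.0,"ry":0.0,"rz":-1.0,"gripper":1.0},{"dx":-0.002,"dy":-0.041,"dz":0.0,"rx":0.0,"ry":0.0,"rz":-1.0,"gripper":1.0},{"dx":-0.001,"dy":-0.041,"dz":0.0,"rx":0.0,"ry":0.0,"rz":0.0,"gripper":1.0},{"dx":-0.001,"dy":-0.041,"dz":0.0,"rx":0.0,"ry":0.0,"rz":0.0,"gripper":1.0},{"dx":0.0,"dy":0.0,"dz":-0.04,"rx":0.0,"ry":0.0,"rz":0.0,"gripper":1.0},{"dx":0.0,"dy":0.0,"dz":-0.04,"rx":0.0,"ry":0.0,"rz":0.0,"gripper":1.0},{"dx":0.0,"dy":0.0,"dz":-0.02,"rx":0.0,"ry":0.0,"rz":0.0,"gripper":1.0},{"dx":0.0,"dy":0.0,"dz":0.0,"rx":0.0,"ry":0.0,"rz":0.0,"gripper":1.0}])

```text
t: 7.9
eef_pos: [533.7, 29.3, 84.8]
tcp_rot: [-1.571, 0.005, -0.091]
ft_force: [-0.2, 0.1, 0.8]
opening: 1.002
```

```bash
python3 - <<'E'
from h import *
b=env.read_camera("side")[:,:,::-1]
cv2.imwrite("pics/p7.png",cv2.resize(b[140:260,200:320],(480,480),interpolation=2))
E
```

```text
(no output)
```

View pics/p7.png

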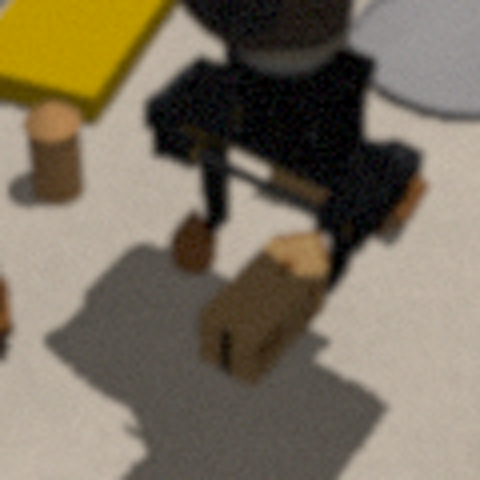

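jog_arm(series=[{"dx":0.0,"dy":0.003,"dz":-0.03,"rx":0.0,"ry":0.0,"rz":0.0,"gripper":1.0},{"dx":0.0,"dy":0.0,"dz":-0.025,"rx":0.0,"ry":0.0,"rz":0.0,"gripper":1.0},{"dx":0.0,"dy":0.0,"dz":-0.012,"rx":0.0,"ry":0.0,"rz":0.0,"gripper":1.0},{"dx":0.0,"dy":0.0,"dz":0.0,"rx":0.0,"ry":0.0,"rz":0.0,"gripper":0.7},{"dx":0.0,"dy":0.0,"dz":0.0,"rx":0.0,"ry":0.0,"rz":0.0,"gripper":0.3},{"dx":0.0,"dy":0.0,"dz":0.0,"rx":0.0,"ry":0.0,"rz":0.0,"gripper":0.3},{"dx":0.0,"dy":0.0,"dz":0.0,"rx":0.0,"ry":0.0,"rz":0.0,"gripper":0.0},{"dx":0.0,"dy":0.0,"dz":0.0,"rx":0.0,"ry":0.0,"rz":0.0,"gripper":0.0},{"dx":0.0,"dy":0.0,"dz":0.0,"rx":0.0,"ry":0.0,"rz":0.0,"gripper":0.0},{"dx":0.0,"dy":0.0,"dz":0.0,"rx":0.0,"ry":0.0,"rz":0.0,"gripper":0.0}])

```text
t: 8.95
eef_pos: [535.3, 33.8, 20.3]
tcp_rot: [-1.571, -0.0, -0.089]
ft_force: [-1.1, 0.3, 4.6]
opening: 0.524
```

jog_arm(series=[{"dx":0.0,"dy":0.0,"dz":0.02,"rx":0.0,"ry":0.0,"rz":0.0,"gripper":0.0},{"dx":0.0,"dy":0.0,"dz":0.04,"rx":0.0,"ry":0.0,"rz":0.0,"gripper":0.0},{"dx":0.0,"dy":0.01,"dz":0.03,"rx":0.0,"ry":0.0,"rz":0.0,"gripper":0.0},{"dx":-0.007,"dy":0.035,"dz":0.0,"rx":0.0,"ry":0.0,"rz":1.1,"gripper":0.0},{"dx":-0.009,"dy":0.04,"dz":0.0,"rx":0.0,"ry":0.0,"rz":1.1,"gripper":0.0},{"dx":-0.009,"dy":0.04,"dz":0.0,"rx":0.0,"ry":0.0,"rz":1.1,"gripper":0.0},{"dx":-0.009,"dy":0.04,"dz":0.0,"rx":0.0,"ry":0.0,"rz":1.1,"gripper":0.0},{"dx":-0.009,"dy":0.04,"dz":0.0,"rx":0.0,"ry":0.0,"rz":1.1,"gripper":0.0},{"dx":-0.009,"dy":0.04,"dz":0.0,"rx":0.0,"ry":0.0,"rz":1.1,"gripper":0.0},{"dx":-0.009,"dy":0.04,"dz":0.0,"rx":0.0,"ry":0.0,"rz":1.1,"gripper":0.0},{"dx":-0.006,"dy":0.035,"dz":0.0,"rx":0.0,"ry":0.0,"rz":1.1,"gripper":0.0},{"dx":0.0,"dy":0.0,"dz":0.0,"rx":0.0,"ry":0.0,"rz":0.0,"gripper":0.0}])

```text
t: 10.15
eef_pos: [467.2, 357.2, 109.7]
tcp_rot: [-1.57, -0.0, 0.069]
ft_force: [-0.5, -1.0, -2.0]
opening: 0.523
```

```bash
python3 - <<'E'
from h import *
b=env.read_camera("side")[:,:,::-1];a=env.read_camera("top")[:,:,::-1]
cv2.imwrite("pics/p8.png",np.hstack([cv2.resize(b[200:384,140:324],(390,390),interpolation=2),cv2.resize(a[150:300,40:190],(390,390),interpolation=2)]))
E
```

```text
(no output)
```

View pics/p8.png

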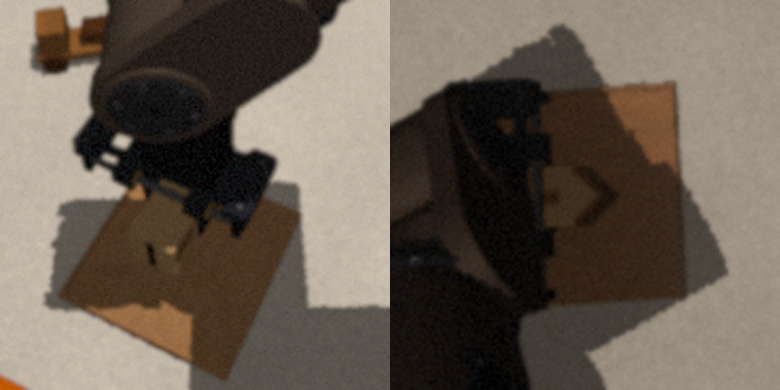

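jog_arm(series=[{"dx":0.0,"dy":0.0,"dz":-0.03,"rx":0.0,"ry":0.0,"rz":0.0,"gripper":0.0},{"dx":0.0,"dy":0.0,"dz":-0.03,"rx":0.0,"ry":0.0,"rz":0.0,"gripper":0.0},{"dx":0.0,"dy":0.0,"dz":-0.015,"rx":0.0,"ry":0.0,"rz":0.0,"gripper":0.0},{"dx":0.0,"dy":0.0,"dz":-0.005,"rx":0.0,"ry":0.0,"rz":0.0,"gripper":0.0},{"dx":0.0,"dy":0.0,"dz":-0.003,"rx":0.0,"ry":0.0,"rz":0.0,"gripper":0.0},{"dx":0.0,"dy":0.0,"dz":0.0,"rx":0.0,"ry":0.0,"rz":0.0,"gripper":0.0}])

```text
t: 10.85
eef_pos: [468.8, 353.4, 27.5]
tcp_rot: [-1.571, -0.001, 0.064]
ft_force: [0.2, 0.6, -1.6]
opening: 0.524
```

jog_arm(series=[{"dx":0.0,"dy":0.0,"dz":-0.002,"rx":0.0,"ry":0.0,"rz":0.0,"gripper":0.0},{"dx":0.0,"dy":0.0,"dz":-0.001,"rx":0.0,"ry":0.0,"rz":0.0,"gripper":0.0},{"dx":0.0,"dy":0.0,"dz":0.0,"rx":0.0,"ry":0.0,"rz":0.0,"gripper":0.0}])

```text
t: 11.15
eef_pos: [468.4, 353.8, 24.4]
tcp_rot: [-1.571, -0.001, 0.065]
ft_force: [0.2, -0.1, -1.2]
opening: 0.528
```

Release, then lift.

jog_arm(series=[{"dx":0.0,"dy":0.0,"dz":-0.0005,"rx":0.0,"ry":0.0,"rz":0.0,"gripper":0.6},{"dx":0.0,"dy":0.0,"dz":0.0,"rx":0.0,"ry":0.0,"rz":0.0,"gripper":0.8},{"dx":0.0,"dy":0.0,"dz":0.0,"rx":0.0,"ry":0.0,"rz":0.0,"gripper":1.0},{"dx":0.0,"dy":0.0,"dz":0.0,"rx":0.0,"ry":0.0,"rz":0.0,"gripper":1.0},{"dx":0.0,"dy":0.0,"dz":0.0,"rx":0.0,"ry":0.0,"rz":0.0,"gripper":1.0},{"dx":0.0,"dy":0.0,"dz":0.0,"rx":0.0,"ry":0.0,"rz":0.0,"gripper":1.0}])

```text
t: 11.75
eef_pos: [468.3, 353.7, 23.6]
tcp_rot: [-1.571, -0.0, 0.065]
ft_force: [0.8, 0.5, 0.5]
opening: 0.963
```

jog_arm(series=[{"dx":0.0,"dy":0.0,"dz":0.03,"rx":0.0,"ry":0.0,"rz":0.0,"gripper":1.0},{"dx":0.0,"dy":0.0,"dz":0.05,"rx":0.0,"ry":0.0,"rz":0.0,"gripper":1.0},{"dx":0.0,"dy":0.0,"dz":0.05,"rx":0.0,"ry":0.0,"rz":0.0,"gripper":1.0},{"dx":0.007,"dy":-0.043,"dz":0.02,"rx":0.0,"ry":0.0,"rz":-8.5,"gripper":1.0},{"dx":0.007,"dy":-0.043,"dz":0.0,"rx":0.0,"ry":0.0,"rz":-8.5,"gripper":1.0},{"dx":0.007,"dy":-0.043,"dz":0.0,"rx":0.0,"ry":0.0,"rz":-8.5,"gripper":1.0},{"dx":0.007,"dy":-0.043,"dz":0.0,"rx":0.0,"ry":0.0,"rz":-8.5,"gripper":1.0},{"dx":0.007,"dy":-0.043,"dz":0.0,"rx":0.0,"ry":0.0,"rz":-8.5,"gripper":1.0},{"dx":0.007,"dy":-0.043,"dz":0.0,"rx":0.0,"ry":0.0,"rz":-8.5,"gripper":1.0},{"dx":0.007,"dy":-0.043,"dz":0.0,"rx":0.0,"ry":0.0,"rz":-8.5,"gripper":1.0}])

```text
t: 12.75
eef_pos: [517.3, 51.0, 173.7]
tcp_rot: [-1.571, -0.0, -0.98]
ft_force: [0.0, -0.5, 0.2]
opening: 1.0
```

```bash
python3 - <<'E'
from h import *
b=env.read_camera("side")[:,:,::-1];a=env.read_camera("top")[:,:,::-1]
cv2.imwrite("pics/p9.png",np.hstack([cv2.resize(b[200:384,140:324],(390,390),interpolation=2),cv2.resize(a[150:300,40:190],(390,390),interpolation=2)]))
E
```

View pics/p9.png

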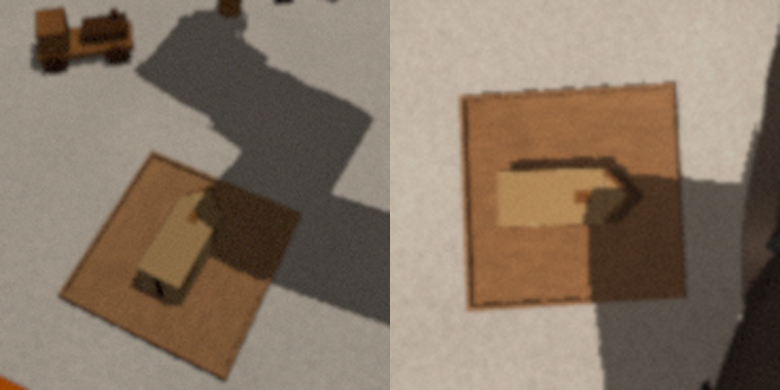

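jog_arm(series=[{"dx":0.007,"dy":-0.041,"dz":0.0,"rx":0.0,"ry":0.0,"rz":-8.4,"gripper":1.0},{"dx":0.007,"dy":-0.041,"dz":0.0,"rx":0.0,"ry":0.0,"rz":-8.4,"gripper":1.0},{"dx":0.006,"dy":-0.041,"dz":0.0,"rx":0.0,"ry":0.0,"rz":-8.4,"gripper":1.0},{"dx":0.006,"dy":-0.041,"dz":0.0,"rx":0.0,"ry":0.0,"rz":-8.4,"gripper":1.0},{"dx":0.0,"dy":0.0,"dz":-0.04,"rx":0.0,"ry":0.0,"rz":0.0,"gripper":1.0},{"dx":0.0,"dy":0.0,"dz":-0.04,"rx":0.0,"ry":0.0,"rz":0.0,"gripper":1.0},{"dx":0.0,"dy":0.0,"dz":-0.01,"rx":0.0,"ry":0.0,"rz":0.0,"gripper":1.0},{"dx":0.0,"dy":0.0,"dz":0.0,"rx":0.0,"ry":0.0,"rz":0.0,"gripper":1.0}])

```text
t: 13.65
eef_pos: [542.9, -110.6, 82.7]
tcp_rot: [-1.573, 0.001, -1.559]
ft_force: [-0.2, 0.8, 1.0]
opening: 1.0
```

```bash
python3 - <<'E'
from h import *
b=env.read_camera("side")[:,:,::-1];a=env.read_camera("top")[:,:,::-1]
cv2.imwrite("pics/p10.png",np.hstack([cv2.resize(b[120:240,220:340],(390,390),interpolation=2),cv2.resize(a[130:260,220:350],(390,390),interpolation=2)]))
E
```

```text
(no output)
```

View pics/p10.png

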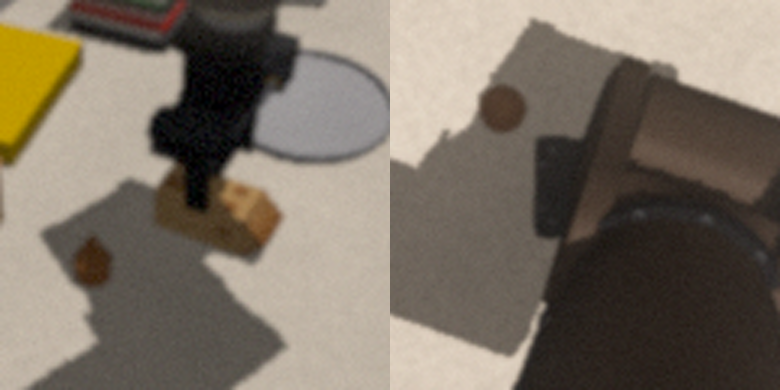

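Straddling the second house; descend, centre (-3 mm y) and grip.

jog_arm(series=[{"dx":0.0,"dy":-0.002,"dz":-0.03,"rx":0.0,"ry":0.0,"rz":0.0,"gripper":1.0},{"dx":0.0,"dy":0.0,"dz":-0.022,"rx":0.0,"ry":0.0,"rz":0.0,"gripper":1.0},{"dx":0.0,"dy":0.0,"dz":-0.011,"rx":0.0,"ry":0.0,"rz":0.0,"gripper":1.0},{"dx":0.0,"dy":0.0,"dz":0.0,"rx":0.0,"ry":0.0,"rz":0.0,"gripper":0.7},{"dx":0.0,"dy":0.0,"dz":0.0,"rx":0.0,"ry":0.0,"rz":0.0,"gripper":0.3},{"dx":0.0,"dy":0.0,"dz":0.0,"rx":0.0,"ry":0.0,"rz":0.0,"gripper":0.3},{"dx":0.0,"dy":0.0,"dz":0.0,"rx":0.0,"ry":0.0,"rz":0.0,"gripper":0.0},{"dx":0.0,"dy":0.0,"dz":0.0,"rx":0.0,"ry":0.0,"rz":0.0,"gripper":0.0},{"dx":0.0,"dy":0.0,"dz":0.0,"rx":0.0,"ry":0.0,"rz":0.0,"gripper":0.0},{"dx":0.0,"dy":0.0,"dz":0.0,"rx":0.0,"ry":0.0,"rz":0.0,"gripper":0.0}])

```text
t: 14.75
eef_pos: [543.5, -113.4, 20.9]
tcp_rot: [-1.57, -0.0, -1.56]
ft_force: [-0.8, -0.4, 3.6]
opening: 0.523
```

jog_arm(series=[{"dx":0.0,"dy":0.0,"dz":0.02,"rx":0.0,"ry":0.0,"rz":0.0,"gripper":0.0},{"dx":0.0,"dy":0.0,"dz":0.04,"rx":0.0,"ry":0.0,"rz":0.0,"gripper":0.0},{"dx":0.0,"dy":0.0,"dz":0.03,"rx":0.0,"ry":0.0,"rz":0.0,"gripper":0.0},{"dx":0.0,"dy":-0.02,"dz":0.0,"rx":0.0,"ry":0.0,"rz":7.5,"gripper":0.0},{"dx":0.0,"dy":-0.03,"dz":0.0,"rx":0.0,"ry":0.0,"rz":7.5,"gripper":0.0},{"dx":0.0,"dy":-0.03,"dz":0.0,"rx":0.0,"ry":0.0,"rz":7.5,"gripper":0.0},{"dx":0.0,"dy":-0.03,"dz":0.0,"rx":0.0,"ry":0.0,"rz":7.5,"gripper":0.0},{"dx":0.0,"dy":-0.03,"dz":0.0,"rx":0.0,"ry":0.0,"rz":7.5,"gripper":0.0},{"dx":0.0,"dy":-0.03,"dz":0.0,"rx":0.0,"ry":0.0,"rz":7.5,"gripper":0.0},{"dx":0.0,"dy":-0.03,"dz":0.0,"rx":0.0,"ry":0.0,"rz":7.5,"gripper":0.0},{"dx":0.0,"dy":-0.02,"dz":0.0,"rx":0.0,"ry":0.0,"rz":7.5,"gripper":0.0},{"dx":0.0,"dy":-0.008,"dz":0.0,"rx":0.0,"ry":0.0,"rz":7.5,"gripper":0.0}])

```text
t: 15.95
eef_pos: [542.9, -343.1, 110.0]
tcp_rot: [-1.571, 0.0, -0.378]
ft_force: [-1.2, -0.5, -1.1]
opening: 0.527
```

jog_arm(series=[{"dx":0.0,"dy":0.0,"dz":0.0,"rx":0.0,"ry":0.0,"rz":7.4,"gripper":0.0},{"dx":0.0,"dy":0.0,"dz":0.0,"rx":0.0,"ry":0.0,"rz":7.4,"gripper":0.0},{"dx":0.0,"dy":0.0,"dz":0.0,"rx":0.0,"ry":0.0,"rz":7.4,"gripper":0.0},{"dx":0.0,"dy":0.0,"dz":0.0,"rx":0.0,"ry":0.0,"rz":0.0,"gripper":0.0}])

```text
t: 16.35
eef_pos: [543.1, -341.1, 110.2]
tcp_rot: [-1.57, 0.001, 0.007]
ft_force: [0.9, 0.4, -2.4]
opening: 0.525
```

```bash
python3 - <<'E'
from h import *
b=env.read_camera("side")[:,:,::-1]
cv2.imwrite("pics/p11.png",cv2.resize(b[80:200,250:370],(480,480),interpolation=2))
E
```

```text
(no output)
```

View pics/p11.png

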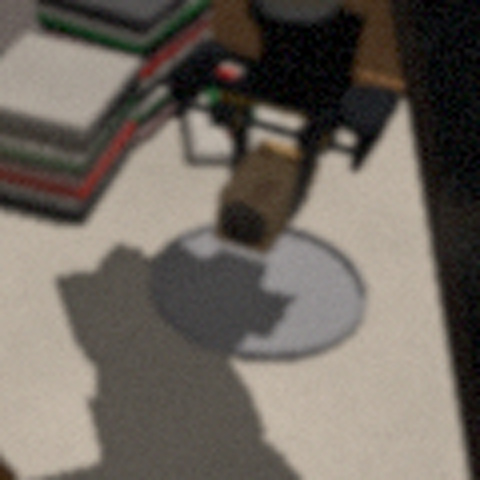

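jog_arm(series=[{"dx":-0.001,"dy":0.0,"dz":-0.03,"rx":0.0,"ry":0.0,"rz":0.0,"gripper":0.0},{"dx":0.0,"dy":0.0,"dz":-0.03,"rx":0.0,"ry":0.0,"rz":0.0,"gripper":0.0},{"dx":0.0,"dy":0.0,"dz":-0.015,"rx":0.0,"ry":0.0,"rz":0.0,"gripper":0.0},{"dx":0.0,"dy":0.0,"dz":-0.005,"rx":0.0,"ry":0.0,"rz":0.0,"gripper":0.0},{"dx":0.0,"dy":0.0,"dz":-0.003,"rx":0.0,"ry":0.0,"rz":0.0,"gripper":0.0},{"dx":0.0,"dy":0.0,"dz":0.0,"rx":0.0,"ry":0.0,"rz":0.0,"gripper":0.0}])

```text
t: 17.0
eef_pos: [542.7, -341.5, 28.2]
tcp_rot: [-1.571, -0.001, 0.005]
ft_force: [0.2, 0.7, -0.8]
opening: 0.526
```

jog_arm(series=[{"dx":0.0,"dy":0.0,"dz":-0.002,"rx":0.0,"ry":0.0,"rz":0.0,"gripper":0.0},{"dx":0.0,"dy":0.0,"dz":-0.0015,"rx":0.0,"ry":0.0,"rz":0.0,"gripper":0.0},{"dx":0.0,"dy":0.0,"dz":0.0,"rx":0.0,"ry":0.0,"rz":0.0,"gripper":0.0}])

```text
t: 17.3
eef_pos: [542.7, -341.5, 24.9]
tcp_rot: [-1.572, -0.001, 0.005]
ft_force: [-0.7, 0.1, 3.3]
opening: 0.523
```

Contact felt; release, rise and move away.

jog_arm(series=[{"dx":0.0,"dy":0.0,"dz":0.0,"rx":0.0,"ry":0.0,"rz":0.0,"gripper":0.6},{"dx":0.0,"dy":0.0,"dz":0.0,"rx":0.0,"ry":0.0,"rz":0.0,"gripper":0.8},{"dx":0.0,"dy":0.0,"dz":0.0,"rx":0.0,"ry":0.0,"rz":0.0,"gripper":1.0},{"dx":0.0,"dy":0.0,"dz":0.0,"rx":0.0,"ry":0.0,"rz":0.0,"gripper":1.0},{"dx":0.0,"dy":0.0,"dz":0.0,"rx":0.0,"ry":0.0,"rz":0.0,"gripper":1.0},{"dx":0.0,"dy":0.0,"dz":0.0,"rx":0.0,"ry":0.0,"rz":0.0,"gripper":1.0}])

```text
t: 17.9
eef_pos: [542.3, -341.3, 24.0]
tcp_rot: [-1.571, -0.0, 0.005]
ft_force: [-0.5, 0.3, -0.3]
opening: 0.96
```

jog_arm(series=[{"dx":0.0,"dy":0.0,"dz":0.03,"rx":0.0,"ry":0.0,"rz":0.0,"gripper":1.0},{"dx":0.0,"dy":0.0,"dz":0.05,"rx":0.0,"ry":0.0,"rz":0.0,"gripper":1.0},{"dx":0.0,"dy":0.0,"dz":0.05,"rx":0.0,"ry":0.0,"rz":0.0,"gripper":1.0},{"dx":-0.01,"dy":0.04,"dz":0.04,"rx":0.0,"ry":0.0,"rz":0.0,"gripper":1.0},{"dx":-0.01,"dy":0.04,"dz":0.03,"rx":0.0,"ry":0.0,"rz":0.0,"gripper":1.0},{"dx":-0.01,"dy":0.04,"dz":0.0,"rx":0.0,"ry":0.0,"rz":0.0,"gripper":1.0},{"dx":-0.01,"dy":0.04,"dz":0.0,"rx":0.0,"ry":0.0,"rz":0.0,"gripper":1.0},{"dx":-0.01,"dy":0.04,"dz":0.0,"rx":0.0,"ry":0.0,"rz":0.0,"gripper":1.0},{"dx":-0.01,"dy":0.04,"dz":0.0,"rx":0.0,"ry":0.0,"rz":0.0,"gripper":1.0},{"dx":-0.01,"dy":0.04,"dz":0.0,"rx":0.0,"ry":0.0,"rz":0.0,"gripper":1.0},{"dx":0.0,"dy":0.02,"dz":0.0,"rx":0.0,"ry":0.0,"rz":0.0,"gripper":1.0},{"dx":0.0,"dy":0.0,"dz":0.0,"rx":0.0,"ry":0.0,"rz":0.0,"gripper":1.0}])

```text
t: 19.1
eef_pos: [473.5, -45.3, 218.6]
tcp_rot: [-1.571, -0.0, 0.008]
ft_force: [-0.9, -1.5, -0.3]
opening: 1.002
```

```bash
python3 - <<'E'
from h import *
b=env.read_camera("side")[:,:,::-1];a=env.read_camera("top")[:,:,::-1]
cv2.imwrite("pics/p12.png",np.hstack([cv2.resize(b,(400,300)),cv2.resize(a,(400,300))]))
cv2.imwrite("pics/p13.png",np.hstack([cv2.resize(b[110:190,270:350],(390,390),interpolation=2),cv2.resize(a[140:260,340:460],(390,390),interpolation=2)]))
E
```

```text
(no output)
```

View pics/p12.png

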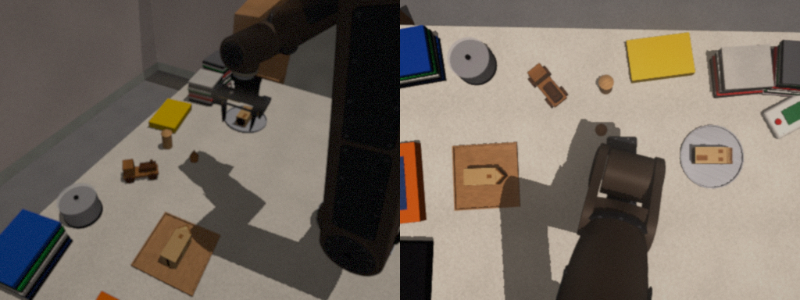

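View pics/p13.png

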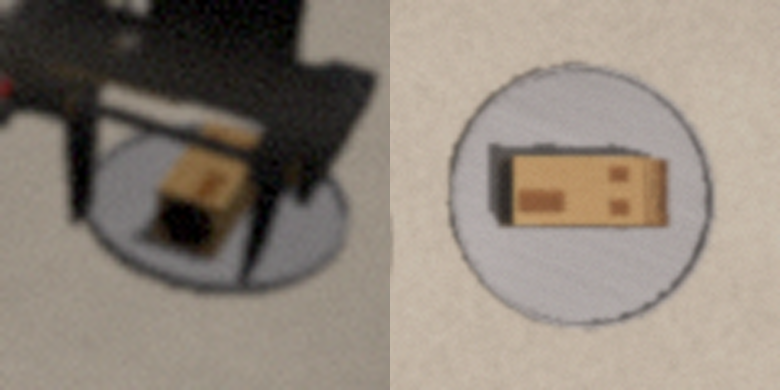

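Both houses lie flat, well inside their trays. The side view shows the round spot at about (308,154) px, and the gripper is clear of everything.

```bash
python3 -c "
from cell import env
print(env.job_done(), env.state()['t'])"
```

```text
the job is handed in; nothing more can be done
the job is handed in; nothing more can be done
```

Both houses are in their trays and the job is handed in, at about 19 s of the 72 s allowed.

- **Tipping:** I pushed both houses over onto their sides on the open table before picking either one up.
- **Bar house:** The side camera showed the straight bar on the left house as soon as it lay down. I gripped it across its walls and laid it in the middle of the square cardboard tray.
- **Spot house:** The right house fell with its base facing away from the side camera. I took it to be the spot house because the other showed the bar, and saw the round spot when I turned it in the gripper over the tray. I then laid it in the middle of the round metal tray.

In the last pictures, both houses lie flat inside their rims, the other objects are where they were, and the gripper is open and clear above the table. Force readings were at most about 5 N, though they were only read at the end of each move. No checks failed or disagreed, apart from one early fit of the house positions that was poor. I replaced it with a corner fit good to about 1 pixel in the top view before moving.

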